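Lay out four fossil bones by length for a photograph

ROBOT

A 6-joint arm with a two-finger parallel gripper is mounted at the origin on a cart in front of the work surface, level with it; the furniture and walls round the work are solid. World frame = base frame: x ahead of the robot, y to its left, z up, the work surface at z = 0. Lengths are in m, angles in rad, forces in N, time in s.
With the tool pointing down it reaches from about 0.275 to 0.725 m from the base axis. Payload 15.9 kg.
Tool frame: the origin (TCP) lies midway between the tips of the shut fingers; the grasp point (between the pads) lies 19 mm behind it; z points along the fingers, y is the line along which they close (so a half turn about z gives the same grasp; the last joint's range is limited). The gripper opens to 85 mm and grips with 20 to 120 N. Pads are 22 mm wide; open, the fingers measure 114 mm over their backs; the gripper's body (76 mm by 85 mm) begins 54 mm behind the grasp point. The pads swing forward as they close: fully open they stand 13 mm farther back than shut.
Start: joints at [-1.192, 0.213, -0.034, 1.323, 0, 1.571], TCP at [0.185, -0.465, 0.231] pointing down, gripper open.
Joint ranges: [-2.98, 2.98], [-0.74, 1.72], [-1.14, 1.35], [-2.1, 2.04], [-1.57, 1.44], [-3.14, 3.14]. Speed limits (rad/s): [1.89, 1.89, 2.39, 2.57, 3.14, 3.14].

INTERFACE

Orientations are given as a unit quaternion [x, y, z, w].
In Python, from cell import bot, optics gives the robot as it stands.
- The arm moves only by the tool send_path, called after "Emit:" as name([rows], argument=value, ...), one row to a line, values as JSON. Schema: {"type":"object","properties":{"ticks":{"type":"array","items":{"type":"object","properties":{"d":{"type":"array","items":{"type":"number"},"minItems":3,"maxItems":3},"r":{"type":"array","items":{"type":"number"},"minItems":3,"maxItems":3}},"additionalProperties":false},"minItems":1,"maxItems":12},"finger_gap":{"type":"number"},"squeeze":{"type":"number"},"only":{"type":"string"},"quiet":{"type":"boolean"},"lines":{"type":"string"}},"required":["ticks"],"additionalProperties":false}. ticks is a list of rows, 1 to 12 of them, each an object with the fields d (a list: dx, dy, dz in shares of the most that a row can go, 1 being 62.5 mm), r (a list: a rotation vector rx, ry, rz in shares of 4 rad (1.0 is 4 rad)); a field left out counts as zero; each row shifts and turns the commanded pose from where the row before left it, along the tool's axes as they then stand; what a row does not reach is not made up. A row lasts 1/8 s, in which the tool goes at most 0.0625 m and 0.188 rad, less where a joint would pass 70% of its speed; a pose out of reach is approached as far as the arm can. finger_gap is the opening from 0.0 (shut) to 1.0 (fully open), set as the call begins (left out keeps the last). The fingers move at their own pace and stop on an object; squeeze is the grip in N (left out, the last holds). Time passes only in rows, so rows that do not move let the fingers close. The tool returns the time, the measured TCP pose, the force, the opening and the grip force at its end. only (a regular expression) keeps the lines of the reply that match it, lines (a string "A,B") keeps lines A to B, and quiet returns only ok. No shift or turn number may pass 1 either way. Input that does not fit is refused with a message, and nothing moves.
- bot.observe(): the state, without advancing time (a new reading comes with each control period).
- optics.snapshot(name): name is "side" or "top"; returns a dict with "image" (384x512x3 uint8, blue, green, red), "fx", "fy", "cx", "cy" (pixels), "R" (3x3) and "t" (3): a world point X has camera coordinates R X + t. Camera axes: x right, y down, z forward; pixel columns grow to the right and rows downward; lengths in m; the calibration is good to about 2 mm. A picture is of the moment at which its call begins. There is no depth.
- bot.close_job(): hands the job in; it is judged then, once.
Trained networks look in the newest picture that a camera, given by its name, has taken for a name from the list of things; names that differ only in an ending like _2 or _b are one class to them, and where a whole thing is asked for, a point or a joint stands for the part that bears it (a point fixed in the world has none). Each returns a list of dicts, best first, with "p" (0 to 1); they miss things now and then, are a little off and sometimes report something else, mostly with a low value. They report only what shows in the picture. A call takes as long as a camera call. They do not tell look-alikes from the thing itself.
- optics.search_frame(camera, thing): "position" ([column, row] in pixels, amid what is visible of it).
- optics.regions_of(camera, thing): "region" (384x512 bool, what is visible of it) and "position" ([column, row] in pixels, amid what is visible of it).
- optics.tip_of(camera, thing): "position" ([column, row] in pixels: a listed point, or the origin of a listed thing).
The state is a dict: "time": time; "joint_pos": joint angles; "qd": joint speeds; "joint_torque": joint torques, N m; "ee_pos": TCP position; "orientation": TCP orientation; "force": force on the tool from outside, world axes, zero at the start; "wrist_torque": the same for the moment, N m; "finger_gap": opening from 0.0 (shut) to 1.0 (fully open); "gripper_force": force on a finger pad.
Only numpy, scipy, OpenCV 4.12 (cv2) and the standard library are available. Lean on these libraries where they do the work, as an engineer would, in place of code of your own. Each camera call takes 0.05 s, during which the arm holds its last target. There are 200 camera calls.

TASK

Lay the four small bones out for the photograph, one on each of the four felt-topped pads, in order of length: the shortest on the pad at the end of the row where the putty tin stands, the longest at the end where the tape roll lies. Centre each bone on its pad, lying flat the same way up as now, with the two longest lying straight along their pads (across the row); leave the tin, the roll and the pads where they are.

Things in the scene. Friction and masses are not known exactly. Their poses are not given: they have to be found in the camera images.
- bone_1: Shortest bone: a brown fossil molar, 27 long, 20 wide, 20 high (mm). Origin: centre of its underside (z = 0 of the body when it lies as at the start, which is also how it must lie at the end); its own y axis is its length, x its width, z up. Loose, light. Grasp it across its width at the middle, from above.
- bone_2: Second shortest: a stubby red-brown bone chip, 45 long, 37 wide, 16 high (mm). Origin: centre of its underside (z = 0 of the body when it lies as at the start, which is also how it must lie at the end); its own y axis is its length, x its width, z up. Loose, light. Grasp it across its width at the middle, from above.
- bone_3: Second longest: a slim dark brown bone chip with knobby ends, 65 long, 28 wide, 16 high (mm). Origin: centre of its underside (z = 0 of the body when it lies as at the start, which is also how it must lie at the end); its own y axis is its length, x its width, z up. Loose, light. Grasp it across its width at the middle, from above.
- bone_4: Longest: a slender curved rib piece, 103 long, 22 wide, 16 high (mm); laid along a pad it overhangs both ends by about 11 mm. Origin: centre of its underside (z = 0 of the body when it lies as at the start, which is also how it must lie at the end); its own y axis is its length, x its width, z up. Loose, light. Grasp it across its width at the middle, from above.
- pad_a: One of four alike fixed pads in a row: wooden block 80 mm long (x axis, across the row), 44 wide (y, along the row), grey felt top 14 mm above the desk; about 85 mm apart, centre to centre. Origin: centre of underside. An end pad of the row, the leftmost seen from the robot. (Beware of the clamp stand to its left, nearer the robot: a thin fixed rod 410 mm high at x = 0.35, y = 0.105.)
- pad_b: One of four alike fixed pads in a row: wooden block 80 mm long (x axis, across the row), 44 wide (y, along the row), grey felt top 14 mm above the desk; about 85 mm apart, centre to centre. Origin: centre of underside. Next to pad_a.
- pad_c: One of four alike fixed pads in a row: wooden block 80 mm long (x axis, across the row), 44 wide (y, along the row), grey felt top 14 mm above the desk; about 85 mm apart, centre to centre. Origin: centre of underside. Between pad_b and pad_d.
- pad_d: One of four alike fixed pads in a row: wooden block 80 mm long (x axis, across the row), 44 wide (y, along the row), grey felt top 14 mm above the desk; about 85 mm apart, centre to centre. Origin: centre of underside. The other end pad, the rightmost.
- tin: Round white putty tin with a red lid, 62 across, 26 high (mm), loose, about 100 mm (centre to centre) beyond one end pad of the row (which end varies): the short end. Origin: centre of its underside, on the desk.
- roll: Roll of masking tape lying flat, 84 across, 19 high (mm), loose, about 100 mm beyond the other end pad: the long end. Origin: centre of its underside, on the desk. (A rounded lump of rock, 57 x 70 x 40 high, lies behind the bones and is no part of the job.)
Not all that is in view belongs to the job. Leave any yellow look-alike of the bone_3 alone.

How it is judged:
By the outcome, as a careful person would: the job done as asked, in the order asked, and still so for the second after the job is handed in, with the robot touching nothing.
It also fails if it takes over 120 s, if anything falls off the work surface, if the arm or the gripper's body presses on something with over 40 N, if the wrist force passes 120 N, or if a joint passes its speed limit or range.

## Working session

There is one attempt and no reset: what is moved stays moved. The work goes in short steps, Python scripts to look and compute and a tool call to move; the robot and the scene stay as the last step left them, time stands still between calls to the robot, and variables do not carry over. Pictures are saved under pics/ and viewed, at most 14 in all, crops included, and the job is handed in when it is done.

```bash
mkdir -p pics; ls
```

Run:
```python
from cell import bot, optics
import cv2
print(bot.observe())
for n in("top","side"):
    s=optics.snapshot(n); cv2.imwrite(f"pics/{n}0.png",s["image"]); print(n,s["fx"],s["fy"],s["cx"],s["cy"],s["R"],s["t"])
    for th in ["bone_1","bone_2","bone_3","bone_4","pad_a","tin","roll"]:
        print(th,[(round(d["p"],2),[round(float(v)) for v in d["position"]]) for d in optics.regions_of(n,th)])
```

```text
pics
{'time': 0.0, 'joint_pos': array([-1.19201423e+00,  2.13336886e-01, -3.50845414e-02,  1.32351184e+00,
        3.64636178e-07,  1.57082702e+00]), 'qd': array([0.00103982, 0.00066284, 0.0011315 , 0.00125578, 0.00066163,
       0.00079947]), 'joint_torque': array([-2.91278579e-03, -6.86175728e+01,  4.87110114e+01,  1.78682792e-02,
       -2.67758041e-04, -4.61786760e-05]), 'ee_pos': array([ 0.1847619 , -0.46422417,  0.2308157 ]), 'orientation': array([ 9.82121789e-01,  1.88245764e-01, -1.06850563e-04, -5.58339989e-04]), 'force': array([ 0.00943358, -0.12398309,  0.02670637]), 'wrist_torque': array([-0.02092127, -0.00344781, -0.00462287]), 'gripper_force': 0.0, 'finger_gap': 1.0014640986100627}
top 372.3583712958278 372.3583712958278 262.4496240128656 196.0204068456285 [[ 0.00924704 -0.99994517  0.00491331]
 [-0.99929814 -0.00941921 -0.03625622]
 [ 0.03630051 -0.0045746  -0.99933045]] [-0.17759562  0.50944478  0.93322624]
bone_1 [(0.71, [334, 161]), (0.64, [253, 164]), (0.56, [294, 144]), (0.54, [304, 186]), (0.38, [215, 144])]
bone_2 [(0.71, [334, 161]), (0.64, [253, 164]), (0.56, 
[... 551 characters left out ...]
3 -0.01810305]
 [-0.23279257 -0.52151043 -0.82087423]
 [ 0.30548724  0.76212844 -0.57082202]] [-0.53313405  0.06578337  0.82345233]
bone_1 [(0.85, [327, 214]), (0.66, [285, 197]), (0.63, [285, 234]), (0.61, [277, 163]), (0.55, [335, 253])]
bone_2 [(0.85, [327, 214]), (0.66, [285, 197]), (0.63, [285, 234]), (0.61, [277, 163]), (0.55, [335, 253])]
bone_3 [(0.85, [327, 214]), (0.66, [285, 197]), (0.63, [285, 234]), (0.61, [277, 163]), (0.55, [335, 253])]
bone_4 [(0.85, [327, 214]), (0.66, [285, 197]), (0.63, [285, 234]), (0.61, [277, 163]), (0.55, [335, 253])]
pad_a [(0.85, [219, 226]), (0.84, [197, 181]), (0.75, [235, 252]), (0.63, [206, 199])]
tin [(0.9, [262, 290])]
roll [(0.82, [197, 152])]
```

Run:
```python
import cv2
i=cv2.imread("pics/top0.png"); cv2.imwrite("pics/top0c.png",cv2.resize(i[110:290,120:390],None,fx=2.9,fy=2.9,interpolation=cv2.INTER_CUBIC))
i=cv2.imread("pics/side0.png"); cv2.imwrite("pics/side0c.png",cv2.resize(i[100:330,130:400],None,fx=2.6,fy=2.6,interpolation=cv2.INTER_CUBIC))
```

```text
(no output)
```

View pics/top0c.png

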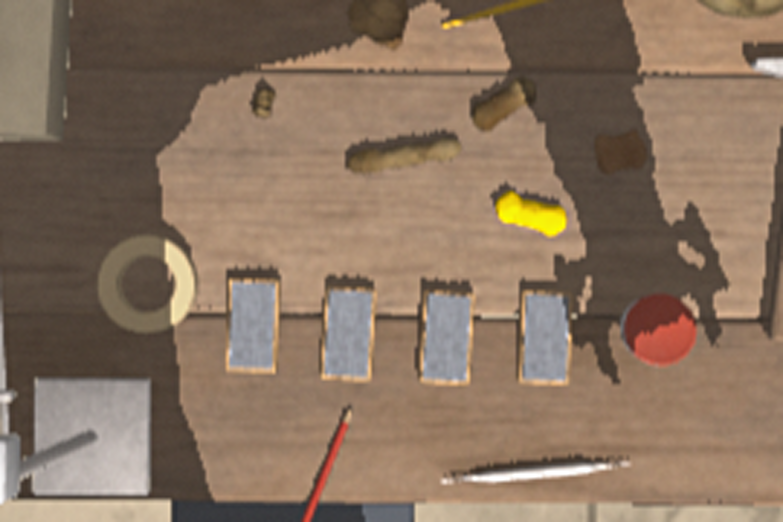

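View pics/side0c.png

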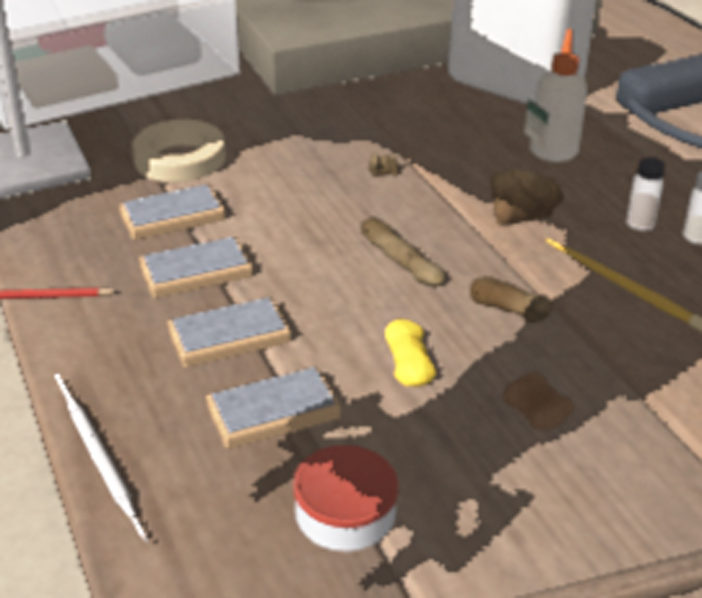

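The top crop shows the tin at right (660,328), beyond pad_d, and the roll at left (147,284), beyond pad_a. The bones are the molar (262,98), rib (403,152), knobby bone_3 (503,105) and chip bone_2 in shadow (620,152); the yellow decoy is at (530,214). So the order is bone_1→d, bone_2→c, bone_3→b, bone_4→a. The side view agrees with this.

Create h.py:
```python
from cell import bot, optics
import cv2, numpy as np
def ray(s,p,z):
    p=np.atleast_2d(p).astype(float)
    d=np.c_[(p[:,0]-s["cx"])/s["fx"],(p[:,1]-s["cy"])/s["fy"],np.ones(len(p))]@np.array(s["R"])
    c=-np.array(s["R"]).T@np.array(s["t"])
    return (c+d*((z-c[2])/d[:,2])[:,None])[:,:2]
def rects(cam,s,thing,z):
    out=[]
    for d in optics.regions_of(cam,thing):
        m=d["region"].astype(np.uint8)
        n,l,st,_=cv2.connectedComponentsWithStats(m)
        if n<2: continue
        k=1+st[1:,4].argmax(); m=(l==k).astype(np.uint8)
        # upsampled, smooth outline so the pixel edges count
        M=cv2.resize(m*255,None,fx=4,fy=4,interpolation=cv2.INTER_LINEAR)>127
        v,u=np.nonzero(M)
        w=ray(s,np.c_[(u+.5)/4-.5,(v+.5)/4-.5],z)
        (c,(a,b),ang)=cv2.minAreaRect((w*1000).astype(np.float32))
        if a<b: a,b,ang=b,a,ang+90
        q=w-w.mean(0); e=np.linalg.svd(q.T@q)[0][:,0]
        pca=np.degrees(np.arctan2(e[1],e[0]))
        f=lambda t:(t+90)%180-90
        out.append((round(d["p"],2),np.round(d["position"]),np.round(c,1),np.round([a,b],1),"ang",round(f(ang),1),"pca",round(f(pca),1),"cen",np.round(w.mean(0)*1000,1)))
    return out
```

Run:
```python
from h import *
for cam in("top","side"):
    s=optics.snapshot(cam)
    for th,z in(("bone_1",.008),("pad_a",.014 if cam=="top" else .007),("tin",.02),("roll",.012)):
        print(cam,th)
        for r in rects(cam,s,th,z): print(*r)
        print("tip",[(round(d["p"],2),np.round(d["position"]),np.round(ray(s,d["position"],0)*1000,1)) for d in optics.tip_of(cam,th)])
```

```text
top bone_1
0.74 [294. 146.] [ 640.9 -250.5] [63.  27.4] ang -57.8 pca -54.7 cen [ 641.1 -251.6]
0.54 [260. 164.] [ 594.1 -164.6] [98.5 21.6] ang -81.0 pca -79.4 cen [ 594.2 -166.7]
0.5 [332. 160.] [ 598.1 -353.1] [45.3 33.7] ang -82.3 pca -87.6 cen [ 597.9 -353. ]
0.45 [210. 144.] [640.  -39.3] [27.6 19.7] ang 0.8 pca -18.5 cen [639.2 -39.1]
tip [(0.79, array([294., 147.]), array([[ 638.9, -253.1]])), (0.73, array([256., 163.]), array([[ 595. , -156.6]])), (0.49, array([304., 188.]), array([[ 534.3, -279.9]]))]
top pad_a
0.87 [210. 222.] [443.5 -33.6] [80.7 46.3] ang -1.9 pca -2.0 cen [443.7 -33.9]
0.8 [241. 222.] [ 437.6 -116.5] [79.6 45.1] ang -3.8 pca -6.3 cen [ 438.  -116.4]
0.63 [308. 226.] [ 434.1 -286.8] [82.3 44.7] ang 0.2 pca -1.5 cen [ 434.2 -286.9]
0.58 [277. 227.] [ 434.8 -201.6] [81.8 45.7] ang -3.6 pca -3.7 cen [ 434.9 -201.7]
0.29 [178. 199.] [478.7  58.2] [84.9 82.3] ang -89.5 pca -53.3 cen [478.4  57.6]
tip [(0.79, array([208., 222.]), array([[443.8, -35.2]])), (0.74, array([274., 226.]), array([[ 435.2, -203. ]])), (0.71, array([238., 224.]), array([[ 440.5, -111.9]
[... 1217 characters left out ...]
g -4.0 pca -0.7 cen [ 437.6 -204.1]
0.63 [196. 180.] [447.  -32.1] [83.9 64. ] ang -0.4 pca 1.6 cen [446.4 -33.5]
tip [(0.94, array([205., 201.]), array([[ 443.4, -104.1]])), (0.92, array([237., 254.]), array([[ 445. , -280.9]])), (0.89, array([194., 182.]), array([[444. , -24.4]]))]
side tin
0.88 [263. 290.] [ 445.2 -389.4] [80.4 62.2] ang 66.4 pca 64.0 cen [ 444.8 -390.9]
0.59 [202. 199.] [ 435.3 -134.2] [82.6 64.2] ang -4.1 pca 1.7 cen [ 434.6 -135. ]
0.16 [326. 215.] [ 633.1 -265.9] [63.7 35.2] ang -58.3 pca -60.8 cen [ 633.3 -266. ]
tip []
side roll
0.74 [198. 159.] [480.7  52.3] [116.5  85.6] ang 77.5 pca 77.8 cen [480.   52.1]
tip [(0.62, array([200., 158.]), array([[488.7,  72.3]]))]
```

Add to h.py:
```python
def plan(x,y,z,th):
    o=bot.observe(); from scipy.spatial.transform import Rotation as Ro
    R=Ro.from_quat(o["orientation"]).as_matrix(); d=R.T@(np.array([x,y,z])-o["ee_pos"])
    t=np.degrees(np.arctan2(R[1,0],R[0,0])); rz=-np.radians((th-t+180)%360-180)
    print("t",round(o["time"],2),"tool d",np.round(d,4),"rz",round(rz,3),"theta",round(t,1),"tilt",np.round(R[:2,2],4),"q",np.round(o["joint_pos"],2))
```

Run:
```python
from h import *
i=cv2.imread("pics/top0.png")
a=cv2.convertScaleAbs(i[140:182,310:352],alpha=2.2); b=cv2.convertScaleAbs(i[123:165,190:232],alpha=1.3)
cv2.imwrite("pics/b21.png",cv2.resize(np.hstack([a,b]),None,fx=9,fy=9,interpolation=cv2.INTER_CUBIC))
plan(.5985,-.3535,.12,5)
```

```text
t 1.7 tool d [0.4254 0.0498 0.1113] rz 0.292 theta 21.7 tilt [-0.  0.] q [-1.19  0.21 -0.03  1.32  0.    1.57]
```

View pics/b21.png

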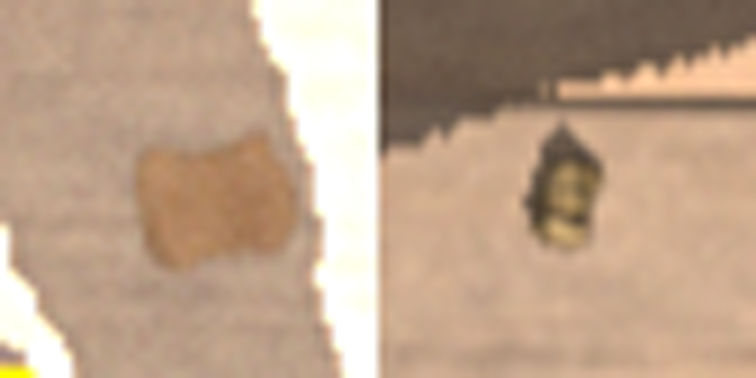

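The rows are not in the units I measure in: shifts go in shares of 62.5 mm and turns go in shares of 4 rad. I convert before sending: 0.0425 m is 0.68, 0.0111 m is 0.1776.

Emit:
send_path([
  {"d": [0.68,0.08,0.1776]},
  {"d": [0.68,0.08,0.1776]},
  {"d": [0.68,0.08,0.1776]},
  {"d": [0.68,0.08,0.1776]},
  {"d": [0.68,0.08,0.1776]},
  {"d": [0.68,0.08,0.1776]},
  {"d": [0.68,0.08,0.1776]},
  {"d": [0.68,0.08,0.1776]},
  {"d": [0.68,0.08,0.1776]},
  {"d": [0.68,0.08,0.1776]},
  {},
], finger_gap=0.7, squeeze=30)

```text
time: 3.08
ee_pos: [0.6, -0.3522, 0.1182]
orientation: [0.982, 0.19, -0.001, -0.001]
force: [-0.5, -0.0, -0.5]
finger_gap: 0.695
gripper_force: 0.0
```

```bash
python3 -c "
from h import *
plan(.5985,-.3535,.12,97.5)"
```

```text
t 3.08 tool d [-0.0019  0.0007 -0.0018] rz -1.32 theta 21.9 tilt [-0.0016  0.0013] q [-0.53  0.67  0.37  1.28  0.    2.23]
```

Scaled: -0.002 m is -0.032, 0.001 m is 0.016, -0.165 rad / 4 = -0.0413.

Emit:
send_path([
  {"d": [-0.032,0.016,0]},
  {"r": [0,0,-0.0413]},
  {"r": [0,0,-0.0413]},
  {"r": [0,0,-0.0413]},
  {"r": [0,0,-0.0413]},
  {"r": [0,0,-0.0413]},
  {"r": [0,0,-0.0413]},
  {"r": [0,0,-0.0413]},
  {"r": [0,0,-0.0413]},
  {},
])

```text
time: 4.32
ee_pos: [0.596, -0.3563, 0.1211]
orientation: [0.661, 0.75, 0.0, 0.0]
force: [-0.2, -0.6, 0.1]
finger_gap: 0.697
gripper_force: 0.0
```

```bash
python3 -c "
from h import *
plan(.599,-.3545,.003,97.5)"
```

```text
t 4.33 tool d [0.0015 0.0032 0.1181] rz -0.005 theta 97.2 tilt [ 0.0006 -0.0005] q [-0.54  0.66  0.37  1.28 -0.    0.91]
```

Scaled: 0.04 m is 0.64, 0.02 m is 0.32.

Emit:
send_path([
  {"d": [0.024,0.048,0]},
  {"d": [0,0,0.64]},
  {"d": [0,0,0.64]},
  {"d": [0,0,0.32]},
  {"d": [0,0,0.256]},
  {},
  {},
])

```text
time: 5.2
ee_pos: [0.6001, -0.354, 0.0054]
orientation: [0.661, 0.751, 0.0, 0.001]
force: [0.1, -0.2, -0.1]
finger_gap: 0.7
gripper_force: 0.0
```

```bash
python3 -c "
from h import *
plan(.599,-.3545,.003,97.5)
for i in range(3): bot.observe() and plan(.599,-.3545,.003,97.5)"
```

```text
t 5.2 tool d [-0.0004 -0.0012  0.0024] rz -0.004 theta 97.3 tilt [ 0.0012 -0.0008] q [-0.53  0.73  0.19  1.03 -0.    0.91]
t 5.2 tool d [-0.0004 -0.0012  0.0024] rz -0.004 theta 97.3 tilt [ 0.0012 -0.0008] q [-0.53  0.73  0.19  1.03 -0.    0.91]
t 5.2 tool d [-0.0004 -0.0012  0.0024] rz -0.004 theta 97.3 tilt [ 0.0012 -0.0008] q [-0.53  0.73  0.19  1.03 -0.    0.91]
t 5.2 tool d [-0.0004 -0.0012  0.0024] rz -0.004 theta 97.3 tilt [ 0.0012 -0.0008] q [-0.53  0.73  0.19  1.03 -0.    0.91]
```

Scaled: 0.002 m is 0.032.

Emit:
send_path([
  {"d": [0,0,0.032]},
  {},
  {},
  {},
  {},
  {},
  {},
], finger_gap=0, squeeze=30)

```text
time: 6.08
ee_pos: [0.6002, -0.3539, 0.0032]
orientation: [0.66, 0.751, 0.0, 0.001]
force: [0.4, -0.1, 6.3]
finger_gap: 0.398
gripper_force: 29.8
```

Emit:
send_path([
  {"d": [0,0,-0.64]},
  {"d": [0,0,-0.64]},
  {},
])

```text
time: 6.45
ee_pos: [0.6012, -0.3547, 0.086]
orientation: [0.66, 0.751, 0.0, 0.003]
force: [1.3, -0.5, -0.6]
finger_gap: 0.406
gripper_force: 29.9
```

```bash
python3 -c "
from h import *
plan(.4365,-.2025,.08,177)"
```

```text
t 6.45 tool d [ 0.172  -0.144   0.0048] rz -1.391 theta 97.3 tilt [ 0.0048 -0.0029] q [-0.53  0.68  0.31  1.19 -0.    0.91]
```

Scaled: 0.043 m is 0.688, 0.001 m is 0.016, -0.174 rad / 4 = -0.0435.

Emit:
send_path([
  {"d": [0.688,-0.576,0.016]},
  {"d": [0.688,-0.576,0.016]},
  {"d": [0.688,-0.576,0.016]},
  {"d": [0.688,-0.576,0.016]},
  {"r": [0,0,-0.0435]},
  {"r": [0,0,-0.0435]},
  {"r": [0,0,-0.0435]},
  {"r": [0,0,-0.0435]},
  {"r": [0,0,-0.0435]},
  {"r": [0,0,-0.0435]},
  {"r": [0,0,-0.0435]},
  {"r": [0,0,-0.0435]},
])

```text
time: 7.95
ee_pos: [0.4343, -0.2013, 0.0777]
orientation: [0.023, 1.0, 0.0, -0.0]
force: [0.9, 0.0, 1.0]
finger_gap: 0.401
gripper_force: 29.9
```

Emit:
send_path([
  {},
  {},
])

```text
time: 8.2
ee_pos: [0.4346, -0.2013, 0.078]
orientation: [0.027, 1.0, 0.0, -0.0]
force: [0.7, -0.2, 0.2]
finger_gap: 0.398
gripper_force: 29.9
```

```bash
python3 -c "
from h import *
plan(.4365,-.2025,.0185,177)"
```

```text
t 8.2 tool d [-0.002  -0.0011  0.0595] rz -0.003 theta 176.9 tilt [-0.0004  0.0001] q [-0.43  0.26 -0.38  0.94 -0.   -0.38]
```

Scaled: 0.025 m is 0.4, 0.02 m is 0.32.

Emit:
send_path([
  {"d": [-0.032,-0.016,0.32]},
  {"d": [0,0,0.4]},
  {"d": [0,0,0.16]},
  {"d": [0,0,0.064]},
  {},
  {},
])

```text
time: 8.95
ee_pos: [0.4372, -0.2027, 0.0199]
orientation: [0.026, 1.0, -0.0, 0.0]
force: [0.0, -0.2, -1.1]
finger_gap: 0.402
gripper_force: 29.9
```

```bash
python3 -c "
from h import *
plan(.4365,-.2025,.0185,177)"
```

```text
t 8.95 tool d [0.0007 0.0002 0.0014] rz 0.001 theta 177.1 tilt [ 0.0009 -0.0004] q [-0.43  0.32 -0.45  0.79  0.   -0.38]
```

Scaled: 0.002 m is 0.032.

Emit:
send_path([
  {"d": [0,0,0.032]},
  {},
])

```text
time: 9.2
ee_pos: [0.4367, -0.2025, 0.0174]
orientation: [0.025, 1.0, -0.0, 0.0]
force: [-0.2, -0.8, 0.3]
finger_gap: 0.403
gripper_force: 29.9
```

Emit:
send_path([
  {},
  {},
  {"d": [0,0,-0.32]},
  {"d": [0,0,-0.96]},
  {"d": [0,0,-0.32]},
  {},
], finger_gap=0.6)

```text
time: 9.95
ee_pos: [0.4377, -0.203, 0.1187]
orientation: [0.025, 1.0, -0.001, 0.001]
force: [0.0, -1.2, -0.6]
finger_gap: 0.599
gripper_force: 0.0
```

```bash
python3 -c "
from h import *
plan(.6424,-.2525,.11,122)"
```

```text
t 9.95 tool d [-0.2069 -0.039   0.0093] rz 0.961 theta 177.1 tilt [ 0.0027 -0.0012] q [-0.43  0.23 -0.31  1.03  0.   -0.38]
```

Scaled: -0.052 m is -0.832, -0.051 m is -0.816, 0.16 rad / 4 = 0.04.

Emit:
send_path([
  {"d": [-0.832,-0.16,0]},
  {"d": [-0.832,-0.16,0]},
  {"d": [-0.832,-0.16,0]},
  {"d": [-0.816,-0.144,0]},
  {"r": [0,0,0.04]},
  {"r": [0,0,0.04]},
  {"r": [0,0,0.04]},
  {"r": [0,0,0.04]},
  {"r": [0,0,0.04]},
  {"r": [0,0,0.04]},
  {},
  {},
])

```text
time: 11.45
ee_pos: [0.6412, -0.2519, 0.1164]
orientation: [0.483, 0.876, -0.0, -0.001]
force: [-0.2, -0.4, -0.4]
finger_gap: 0.599
gripper_force: 0.0
```

```bash
python3 -c "
from h import *
plan(.6424,-.2525,.005,122)
s=optics.snapshot('top')
for r in rects('top',s,'bone_1',.01): print(*r)
cv2.imwrite('pics/t1.png',cv2.resize(s['image'][110:290,150:370],None,fx=3,fy=3,interpolation=cv2.INTER_CUBIC))"
```

```text
t 11.45 tool d [-0.0013  0.0008  0.1114] rz 0.005 theta 122.3 tilt [-0.001   0.0004] q [-0.37  0.65  0.34  1.26 -0.    0.63]
0.42 [209. 144.] [638.3 -39.6] [19.8 14.6] ang 0.8 pca -17.1 cen [638.4 -39.4]
```

View pics/t1.png

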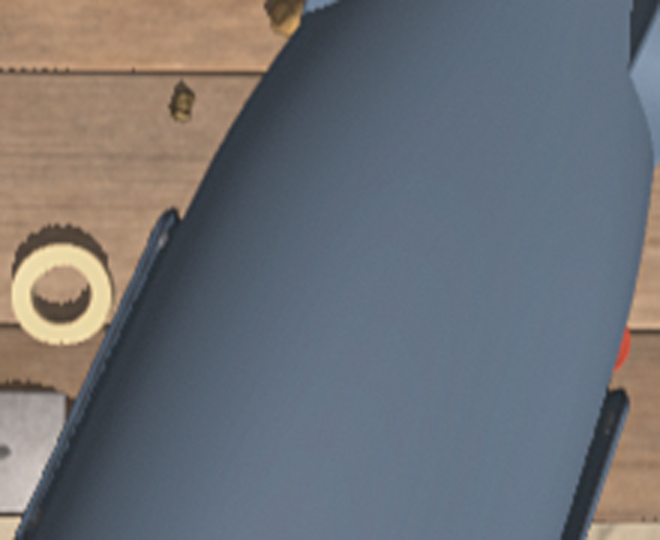

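The arm hides the job from the top camera; only the molar (180,102) and the roll (60,293) show. I'll go on with bone_3.

Emit:
send_path([
  {"d": [-0.016,0.016,0.48]},
  {"d": [0,0,0.64]},
  {"d": [0,0,0.48]},
  {"d": [0,0,0.176]},
  {},
  {},
])

```text
time: 12.3
ee_pos: [0.6437, -0.2526, 0.0078]
orientation: [0.484, 0.875, 0.0, 0.001]
force: [-0.2, -1.1, -0.6]
finger_gap: 0.601
gripper_force: 0.0
```

```bash
python3 -c "
from h import *
plan(.6424,-.2525,.005,122)
s=optics.snapshot('side')
for r in rects('side',s,'bone_1',.02): print(*r)
cv2.imwrite('pics/s1.png',cv2.resize(s['image'][110:290,150:370],None,fx=3,fy=3,interpolation=cv2.INTER_CUBIC))"
```

```text
t 12.3 tool d [ 0.0008 -0.0011  0.0028] rz 0.002 theta 122.1 tilt [ 0.002  -0.0007] q [-0.37  0.72  0.18  1.03  0.    0.64]
0.91 [287. 235.] [ 539.4 -290.6] [66.4 27. ] ang 72.9 pca 73.3 cen [ 538.5 -291.7]
0.77 [218. 221.] [ 438.9 -202.4] [47.2 41.2] ang -10.6 pca -18.7 cen [ 438.2 -202.6]
0.76 [333. 217.] [ 643.  -278.9] [40.6 27.6] ang 52.8 pca 68.2 cen [ 642.3 -279.2]
0.55 [288. 194.] [ 587.5 -180.4] [104.   30.8] ang -82.9 pca -82.5 cen [ 588.3 -183. ]
0.5 [277. 163.] [634.2 -58.4] [38.7 28.9] ang 65.7 pca 67.3 cen [633.1 -58.7]
```

View pics/s1.png

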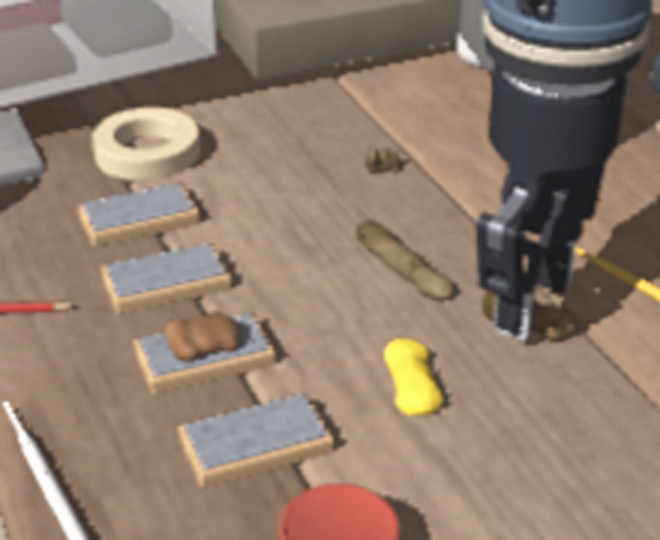

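The side picture shows bone_2 (202,337) centred on pad_c, and the fingers straddling the middle of bone_3 (520,315).

Scaled: 0.003 m is 0.048, -0.001 m is -0.016.

Emit:
send_path([
  {"d": [0,-0.016,0.048]},
  {},
  {},
  {},
  {},
  {},
  {},
], finger_gap=0, squeeze=30)

```text
time: 13.28
ee_pos: [0.6422, -0.2529, 0.0036]
orientation: [0.484, 0.875, 0.0, 0.0]
force: [-1.3, 0.1, 6.3]
finger_gap: 0.303
gripper_force: 30.0
```

Emit:
send_path([
  {"d": [0,0,-0.64]},
  {"d": [0,0,-0.64]},
  {},
  {},
])

```text
time: 13.78
ee_pos: [0.6417, -0.2527, 0.0825]
orientation: [0.484, 0.875, -0.0, -0.0]
force: [-0.4, 0.4, 0.9]
finger_gap: 0.304
gripper_force: 29.7
```

```bash
python3 -c "
from h import *
plan(.439,-.117,.08,177)"
```

```text
t 13.78 tool d [ 0.2226 -0.0996  0.0028] rz -0.958 theta 122.1 tilt [-0.0009  0.0003] q [-0.38  0.67  0.28  1.18 -0.    0.64]
```

Scaled: 0.0446 m is 0.7136, 0.0445 m is 0.712, -0.16 rad / 4 = -0.04.

Emit:
send_path([
  {"d": [0.7136,-0.32,0]},
  {"d": [0.712,-0.32,0]},
  {"d": [0.712,-0.32,0]},
  {"d": [0.712,-0.32,0]},
  {"d": [0.712,-0.3136,0]},
  {"r": [0,0,-0.04]},
  {"r": [0,0,-0.04]},
  {"r": [0,0,-0.04]},
  {"r": [0,0,-0.04]},
  {"r": [0,0,-0.04]},
  {"r": [0,0,-0.0375]},
])

```text
time: 15.15
ee_pos: [0.4384, -0.1169, 0.0821]
orientation: [0.028, 1.0, 0.0, -0.001]
force: [-0.2, -0.9, -0.3]
finger_gap: 0.304
gripper_force: 29.7
```

Emit:
send_path([
  {},
  {},
])

```text
time: 15.4
ee_pos: [0.4389, -0.117, 0.0828]
orientation: [0.032, 0.999, 0.0, -0.001]
force: [0.6, 0.2, 0.2]
finger_gap: 0.305
gripper_force: 29.7
```

```bash
python3 -c "
from h import *
plan(.439,-.117,.019,176.5)
s=optics.snapshot('side')
for z in (.007,):
  for r in rects('side',s,'pad_b',z): print(*r)"
```

```text
t 15.4 tool d [-0.0001 -0.      0.0638] rz -0.003 theta 176.3 tilt [-0.001   0.0003] q [-0.26  0.21 -0.43  0.93  0.   -0.2 ]
0.74 [218. 231.] [ 437.2 -203.3] [85.2 60.7] ang -3.3 pca -5.6 cen [ 434.1 -209.4]
0.72 [208. 200.] [ 440.1 -116.3] [82.8 60.6] ang -4.2 pca -1.7 cen [ 440.1 -117.4]
0.69 [238. 255.] [ 438.8 -288.9] [85.2 58.9] ang -2.3 pca -1.3 cen [ 438.3 -289.9]
0.63 [196. 180.] [447.8 -35.1] [85.7 61.5] ang -3.8 pca -8.2 cen [445.5 -37.9]
```

Pad_b measures (440, -116.5) mm at about -4°, which agrees with the target.

Scaled: 0.025 m is 0.4, 0.01 m is 0.16.

Emit:
send_path([
  {"d": [0,0,0.4]},
  {"d": [0,0,0.4]},
  {"d": [0,0,0.16]},
  {"d": [0,0,0.056]},
  {},
  {},
])

```text
time: 16.25
ee_pos: [0.4399, -0.1173, 0.0205]
orientation: [0.03, 1.0, -0.0, 0.001]
force: [0.3, 0.8, 0.2]
finger_gap: 0.305
gripper_force: 29.7
```

```bash
python3 -c "
from h import *
plan(.439,-.117,.0183,176.5)"
```

```text
t 16.25 tool d [0.0009 0.0002 0.0022] rz 0.0 theta 176.5 tilt [ 0.0011 -0.0003] q [-0.26  0.28 -0.52  0.77  0.   -0.2 ]
```

Emit:
send_path([
  {"d": [0,0,0.0352]},
  {},
])

```text
time: 16.5
ee_pos: [0.4394, -0.1171, 0.0176]
orientation: [0.03, 1.0, -0.0, 0.0]
force: [-0.1, 0.1, 0.0]
finger_gap: 0.303
gripper_force: 29.7
```

Emit:
send_path([
  {},
  {},
  {"d": [0,0,-0.32]},
  {"d": [0,0,-0.96]},
  {"d": [0,0,-0.32]},
  {},
], finger_gap=0.5)

```text
time: 17.25
ee_pos: [0.4404, -0.1174, 0.1189]
orientation: [0.03, 1.0, -0.0, 0.001]
force: [-0.6, 0.3, -0.8]
finger_gap: 0.502
gripper_force: 0.0
```

```bash
python3 -c "
from h import *
plan(.595,-.165,.11,98.8)"
```

```text
t 17.25 tool d [-0.1572 -0.0381  0.0094] rz 1.356 theta 176.5 tilt [ 0.0029 -0.0007] q [-0.26  0.17 -0.37  1.02  0.   -0.2 ]
```

Scaled: -0.0524 m is -0.8384, -0.0127 m is -0.2032, 0.17 rad / 4 = 0.0425.

Emit:
send_path([
  {"d": [-0.8384,-0.2032,0.048]},
  {"d": [-0.8384,-0.2032,0.048]},
  {"d": [-0.8384,-0.2032,0.048]},
  {"r": [0,0,0.0425]},
  {"r": [0,0,0.0425]},
  {"r": [0,0,0.0425]},
  {"r": [0,0,0.0425]},
  {"r": [0,0,0.0425]},
  {"r": [0,0,0.0425]},
  {"r": [0,0,0.0425]},
  {"r": [0,0,0.0415]},
  {},
])

```text
time: 18.75
ee_pos: [0.5934, -0.1646, 0.1072]
orientation: [0.65, 0.76, -0.0, -0.001]
force: [0.1, -0.2, -0.1]
finger_gap: 0.498
gripper_force: 0.0
```

Emit:
send_path([
  {"d": [0,0,0.48]},
  {"d": [0,0,0.48]},
  {},
  {},
])

```text
time: 19.25
ee_pos: [0.5943, -0.1648, 0.0494]
orientation: [0.65, 0.76, 0.0, 0.0]
force: [-0.2, 0.1, 0.7]
finger_gap: 0.498
gripper_force: 0.0
```

```bash
python3 -c "
from h import *
plan(.595,-.165,.0055,98.8)"
```

```text
t 19.25 tool d [-0.0003  0.0007  0.0439] rz 0.002 theta 98.9 tilt [ 0.0004 -0.0002] q [-0.27  0.54 -0.03  1.   -0.    1.14]
```

Scaled: 0.03 m is 0.48, 0.014 m is 0.224.

Emit:
send_path([
  {"d": [0,0.008,0.48]},
  {"d": [0,0,0.224]},
  {},
  {},
])

```text
time: 19.75
ee_pos: [0.5951, -0.1648, 0.0057]
orientation: [0.651, 0.759, 0.0, 0.001]
force: [-1.0, -0.4, 0.9]
finger_gap: 0.497
gripper_force: 0.0
```

Emit:
send_path([
  {"d": [0,0,0.016]},
  {},
  {},
  {},
  {},
  {},
  {},
], finger_gap=0, squeeze=30)

```text
time: 20.62
ee_pos: [0.5951, -0.1648, 0.0045]
orientation: [0.651, 0.759, 0.0, 0.001]
force: [-1.4, 0.2, 5.6]
finger_gap: 0.229
gripper_force: 29.4
```

Emit:
send_path([
  {"d": [0,0,-0.64]},
  {"d": [0,0,-0.64]},
  {},
  {},
])

```text
time: 21.12
ee_pos: [0.5943, -0.1646, 0.0832]
orientation: [0.651, 0.759, -0.0, -0.0]
force: [-0.5, 0.2, -0.7]
finger_gap: 0.228
gripper_force: 29.7
```

```bash
python3 -c "
from h import *
plan(.445,-.033,.08,177.5)
s=optics.snapshot('side')
for r in rects('side',s,'bone_1',.02): print(*r)
cv2.imwrite('pics/s2.png',cv2.resize(s['image'][110:290,150:370],None,fx=3,fy=3,interpolation=cv2.INTER_CUBIC))"
```

```text
t 21.12 tool d [ 0.1529 -0.1273  0.0033] rz -1.373 theta 98.8 tilt [-0.0003  0.0001] q [-0.27  0.51  0.02  1.08  0.    1.15]
0.82 [286. 233.] [ 539.6 -288.8] [68.8 27. ] ang 73.5 pca 73.5 cen [ 539.5 -289.6]
0.52 [215. 223.] [ 437.3 -202.8] [46.6 43.4] ang -6.6 pca -4.1 cen [ 436.6 -202.8]
0.5 [202. 198.] [ 439.5 -116.4] [66.5 39.5] ang -0.2 pca 4.6 cen [ 439.  -116.8]
0.47 [293. 165.] [650.6 -90.6] [76.4 33.6] ang -83.5 pca 86.7 cen [652.  -94.3]
```

View pics/s2.png

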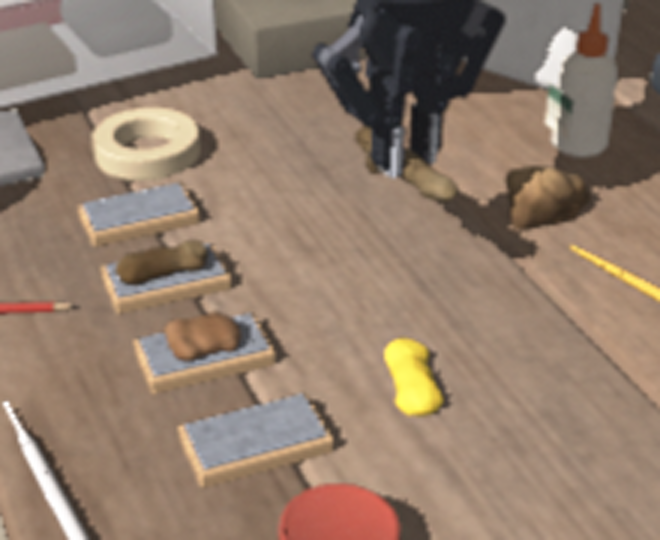

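Bone_3 (160,262) lies along pad_b, bone_2 is on pad_c, and the rib is held level at its middle (405,165).

Scaled: 0.0382 m is 0.6112, -0.0318 m is -0.5088, -0.172 rad / 4 = -0.043.

Emit:
send_path([
  {"d": [0.6112,-0.5088,0]},
  {"d": [0.6112,-0.5088,0]},
  {"d": [0.6112,-0.5088,0]},
  {"d": [0.6112,-0.5088,0]},
  {"r": [0,0,-0.043]},
  {"r": [0,0,-0.043]},
  {"r": [0,0,-0.043]},
  {"r": [0,0,-0.043]},
  {"r": [0,0,-0.043]},
  {"r": [0,0,-0.043]},
  {"r": [0,0,-0.043]},
  {"r": [0,0,-0.0425]},
])

```text
time: 22.72
ee_pos: [0.4446, -0.0331, 0.0828]
orientation: [0.019, 1.0, 0.0, -0.001]
force: [-0.4, -0.2, -0.4]
finger_gap: 0.231
gripper_force: 29.7
```

Emit:
send_path([
  {"d": [0,0,0.48]},
  {},
  {},
])

```text
time: 23.1
ee_pos: [0.4452, -0.0331, 0.0539]
orientation: [0.022, 1.0, 0.0, -0.0]
force: [-0.4, 0.2, 0.8]
finger_gap: 0.229
gripper_force: 29.7
```

```bash
python3 -c "
from h import *
plan(.445,-.033,.0195,177.5)
s=optics.snapshot('side')
for r in rects('side',s,'bone_1',.055): print(*r)
for r in rects('side',s,'pad_a',.007): print(*r)
cv2.imwrite('pics/s3.png',cv2.resize(s['image'][110:290,150:370],None,fx=3,fy=3,interpolation=cv2.INTER_CUBIC))"
```

```text
t 23.1 tool d [0.0002 0.0001 0.0344] rz 0.001 theta 177.5 tilt [-0.0006  0.0001] q [-0.07  0.22 -0.5   0.85  0.   -0.03]
0.84 [217. 221.] [ 425.1 -244.7] [41.9 37.7] ang -1.1 pca 0.8 cen [ 424.2 -245.2]
0.76 [204. 198.] [ 426.8 -163.9] [58.6 35.1] ang -2.6 pca 3.4 cen [ 426.2 -164.2]
0.64 [286. 233.] [ 519.7 -325.4] [64.2 26.6] ang 71.6 pca 72.9 cen [ 518.7 -326.8]
0.56 [190. 160.] [418.1 -29.6] [42.3 42.1] ang 75.7 pca 20.3 cen [418.2 -30.3]
0.5 [277. 165.] [ 605.7 -110.1] [27.8 22.8] ang 65.7 pca 67.9 cen [ 605.9 -110.2]
0.95 [236. 253.] [ 439.2 -289.1] [84.4 55.7] ang -1.9 pca 0.5 cen [ 438.3 -289.9]
0.84 [197. 178.] [446.7 -33.5] [85.5 64.9] ang -0.0 pca 5.0 cen [446.4 -34.5]
0.78 [214. 231.] [ 437.5 -203.5] [81.  55.5] ang -2.8 pca -6.5 cen [ 433.3 -209.5]
0.61 [204. 205.] [ 439.8 -119.5] [85.3 59.2] ang -7.0 pca -6.1 cen [ 437.7 -125.9]
```

View pics/s3.png

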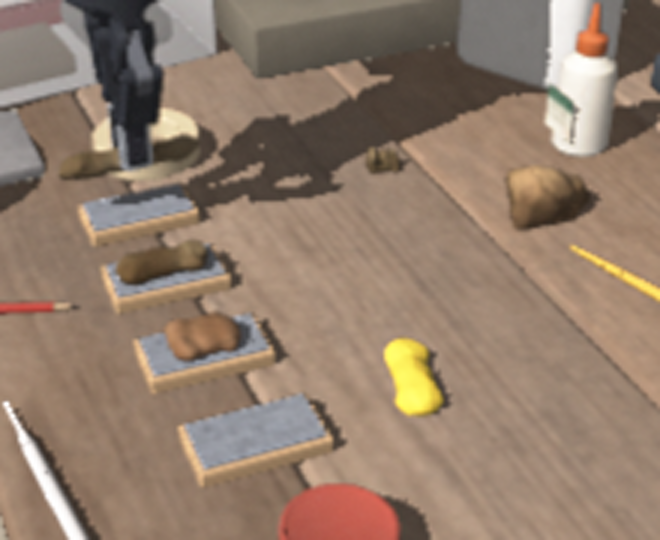

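The rib (130,160) is over pad_a, clear of the roll, and aligned with the pad.

Scaled: 0.02 m is 0.32, 0.0045 m is 0.072.

Emit:
send_path([
  {"d": [0,0,0.32]},
  {"d": [0,0,0.16]},
  {"d": [0,0,0.072]},
  {},
  {},
])

```text
time: 23.88
ee_pos: [0.4457, -0.0332, 0.0195]
orientation: [0.021, 1.0, -0.0, 0.0]
force: [-0.3, 0.2, 0.2]
finger_gap: 0.234
gripper_force: 29.7
```

```bash
python3 -c "
from h import *
plan(.445,-.033,.0185,177.7)"
```

```text
t 23.88 tool d [0.0007 0.0001 0.001 ] rz -0.003 theta 177.5 tilt [ 0.0006 -0.    ] q [-0.07  0.26 -0.54  0.76  0.   -0.03]
```

Scaled: 0.001 m is 0.016.

Emit:
send_path([
  {"d": [0,0,0.016]},
  {},
])

```text
time: 24.12
ee_pos: [0.4457, -0.0332, 0.0185]
orientation: [0.021, 1.0, -0.0, 0.0]
force: [-0.4, 0.4, 4.8]
finger_gap: 0.228
gripper_force: 30.2
```

Emit:
send_path([
  {},
  {},
  {"d": [0,0,-0.32]},
  {"d": [0,0,-0.96]},
  {"d": [0,0,-0.32]},
  {},
], finger_gap=0.4)

```text
time: 24.88
ee_pos: [0.4464, -0.0332, 0.1193]
orientation: [0.021, 1.0, -0.0, 0.001]
force: [0.7, -0.2, -0.5]
finger_gap: 0.401
gripper_force: 0.0
```

```bash
python3 -c "
from h import *
plan(.641,-.0395,.1,174)
s=optics.snapshot('side')
for r in rects('side',s,'bone_1',.01): print(*r)
cv2.imwrite('pics/s4.png',cv2.resize(s['image'][130:250,160:310],None,fx=5,fy=5,interpolation=cv2.INTER_CUBIC))"
```

```text
t 24.88 tool d [-0.1947  0.0021  0.0199] rz 0.062 theta 177.5 tilt [ 0.0028 -0.0002] q [-0.07  0.16 -0.39  1.02  0.   -0.03]
0.84 [197. 174.] [449.7 -18.6] [106.8  42.7] ang -2.7 pca 0.3 cen [448.3 -17.6]
0.75 [287. 234.] [ 545.9 -278.8] [75.  28.7] ang 73.5 pca 73.7 cen [ 544.8 -280.8]
0.73 [202. 198.] [ 442.6 -102.6] [66.6 42. ] ang -0.2 pca 4.6 cen [ 441.5 -103. ]
0.63 [214. 223.] [ 441.4 -189.5] [48.8 48.1] ang -2.0 pca 2.9 cen [ 441.  -190.3]
0.62 [276. 163.] [639.9 -42.7] [39.6 25. ] ang 64.5 pca 72.1 cen [638.8 -42.6]
0.16 [199. 155.] [483.4  60.6] [122.9  87.4] ang 74.6 pca 81.9 cen [481.8  56.8]
```

View pics/s4.png

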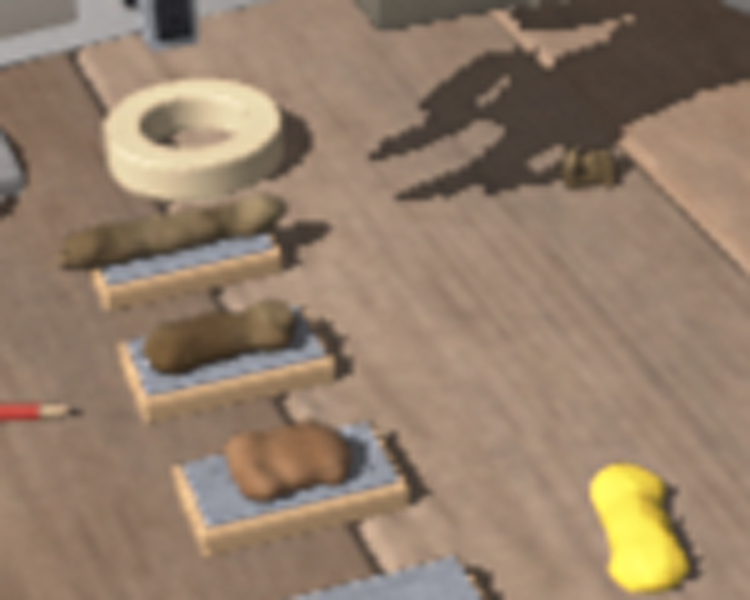

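Rib, bone_3 and bone_2 are all on their pads ((170,230), (220,335), (290,460)). Next is the molar (590,167).

Scaled: -0.0487 m is -0.7792, 0.04 m is 0.64, 0.015 rad / 4 = 0.0038.

Emit:
send_path([
  {"d": [-0.7792,0.008,0.08],"r": [0,0,0.0038]},
  {"d": [-0.7792,0.008,0.08],"r": [0,0,0.0038]},
  {"d": [-0.7792,0.008,0.08],"r": [0,0,0.0038]},
  {"d": [-0.7792,0.008,0.08],"r": [0,0,0.0038]},
  {},
  {"d": [0,0,0.64]},
  {},
  {},
])

```text
time: 25.98
ee_pos: [0.6395, -0.0439, 0.0589]
orientation: [0.051, 0.999, 0.0, -0.0]
force: [1.5, -0.7, -0.7]
finger_gap: 0.398
gripper_force: 0.0
```

```bash
python3 -c "
from h import *
plan(.641,-.0395,.006,173)
s=optics.snapshot('side')
for r in rects('side',s,'bone_1',.01): print(*r)
cv2.imwrite('pics/s5.png',cv2.resize(s['image'][120:190,230:320],None,fx=8,fy=8,interpolation=cv2.INTER_CUBIC))"
```

```text
t 25.98 tool d [-0.0011  0.0045  0.0529] rz 0.019 theta 174.1 tilt [-0.0001  0.    ] q [-0.07  0.58  0.06  1.06  0.    0.03]
0.73 [204. 198.] [ 444.5 -102.5] [66.  37.3] ang -4.7 pca 1.1 cen [ 444.3 -102.8]
0.62 [218. 220.] [ 442.6 -190.3] [48.  44.4] ang -3.5 pca -4.5 cen [ 441.6 -191.1]
0.59 [286. 235.] [ 545.9 -278.9] [74.9 29.7] ang 71.6 pca 72.6 cen [ 544.6 -280.8]
0.56 [195. 175.] [448.3 -17. ] [102.7  39.7] ang 3.7 pca 0.1 cen [447.7 -17.3]
```

View pics/s5.png

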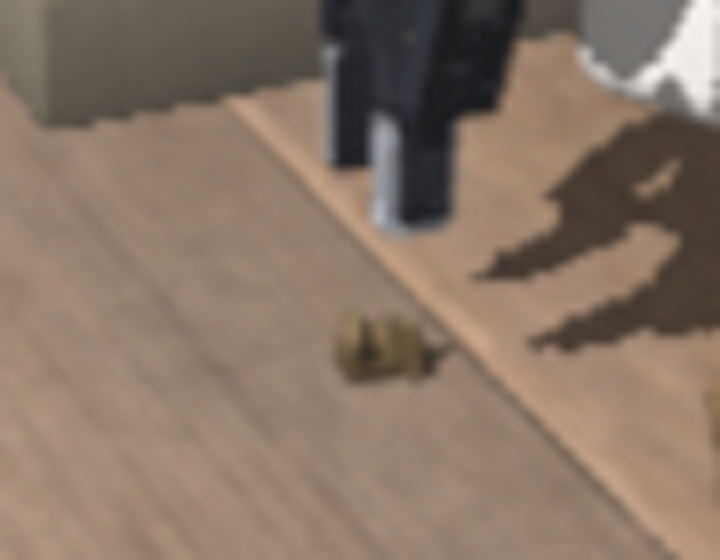

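The molar (383,348) is just ahead of and below the fingers, as expected. I'll correct sideways and go down.

Scaled: 0.02 m is 0.32, 0.0045 m is 0.072, 0.02 rad / 4 = 0.005.

Emit:
send_path([
  {"d": [-0.016,0.072,0.32],"r": [0,0,0.005]},
  {"d": [0,0,0.32]},
  {"d": [0,0,0.192]},
  {},
  {},
])

```text
time: 26.7
ee_pos: [0.6418, -0.0396, 0.0071]
orientation: [0.061, 0.998, -0.0, 0.001]
force: [0.7, 0.7, -0.4]
finger_gap: 0.399
gripper_force: 0.0
```

```bash
python3 -c "
from h import *
plan(.641,-.0395,.006,173)"
```

```text
t 26.7 tool d [ 0.0008 -0.      0.0011] rz -0.001 theta 173.0 tilt [ 0.0012 -0.0001] q [-0.06  0.63  0.    0.95 -0.    0.06]
```

Emit:
send_path([
  {},
  {},
  {},
  {},
  {},
  {},
], finger_gap=0, squeeze=25)

```text
time: 27.45
ee_pos: [0.6418, -0.0397, 0.0071]
orientation: [0.061, 0.998, -0.0, 0.001]
force: [-1.7, -1.6, 7.1]
finger_gap: 0.194
gripper_force: 24.3
```

Emit:
send_path([
  {"d": [0,0,-0.64]},
  {"d": [0,0,-0.64]},
  {},
  {},
])

```text
time: 27.95
ee_pos: [0.6412, -0.0395, 0.0859]
orientation: [0.061, 0.998, 0.0, -0.0]
force: [-0.3, 0.6, -1.1]
finger_gap: 0.194
gripper_force: 24.3
```

```bash
python3 -c "
from h import *
plan(.436,-.2875,.08,178)"
```

```text
t 27.95 tool d [ 0.1732 -0.2713  0.0059] rz -0.088 theta 173.0 tilt [-0.  0.] q [-0.06  0.56  0.11  1.12  0.    0.06]
```

The rows are not in the units I measure in: shifts go in shares of 62.5 mm and turns go in shares of 4 rad. I convert before sending: -0.0452 m is -0.7232, 0.03 m is 0.48, -0.0147 rad / 4 = -0.0037.

Emit:
send_path([
  {"d": [0.4624,-0.7232,0],"r": [0,0,-0.0037]},
  {"d": [0.4624,-0.7232,0],"r": [0,0,-0.0037]},
  {"d": [0.4624,-0.7232,0],"r": [0,0,-0.0037]},
  {"d": [0.4624,-0.7232,0],"r": [0,0,-0.0037]},
  {"d": [0.4624,-0.7232,0],"r": [0,0,-0.0037]},
  {"d": [0.4624,-0.7232,0],"r": [0,0,-0.0037]},
  {"d": [0,0,0.48]},
  {},
  {},
])

```text
time: 29.08
ee_pos: [0.4455, -0.2942, 0.0563]
orientation: [0.017, 1.0, 0.0, -0.0]
force: [-0.2, -0.2, -0.1]
finger_gap: 0.196
gripper_force: 24.4
```

```bash
python3 -c "
from h import *
plan(.436,-.2875,.0215,178)
s=optics.snapshot('side')
for r in rects('side',s,'pad_a',.007): print(*r)
cv2.imwrite('pics/s6.png',cv2.resize(s['image'][130:320,150:350],None,fx=3,fy=3,interpolation=cv2.INTER_CUBIC))"
```

```text
t 29.07 tool d [0.0097 0.0064 0.0348] rz 0.001 theta 178.1 tilt [-0.0005  0.0004] q [-0.58  0.38 -0.27  0.93  0.   -0.55]
0.81 [236. 253.] [ 438.8 -288.8] [83.4 55.4] ang -1.9 pca -0.4 cen [ 437.9 -289.8]
0.75 [207. 204.] [ 439.3 -121. ] [82.  54.5] ang -7.5 pca -6.4 cen [ 437.8 -127.2]
0.66 [208. 234.] [ 427.4 -203.5] [62.2 56.2] ang -3.2 pca -35.2 cen [ 420.  -210.2]
0.63 [200. 184.] [446.8 -46.5] [83.9 38.2] ang 0.3 pca -0.0 cen [446.6 -46.7]
```

View pics/s6.png

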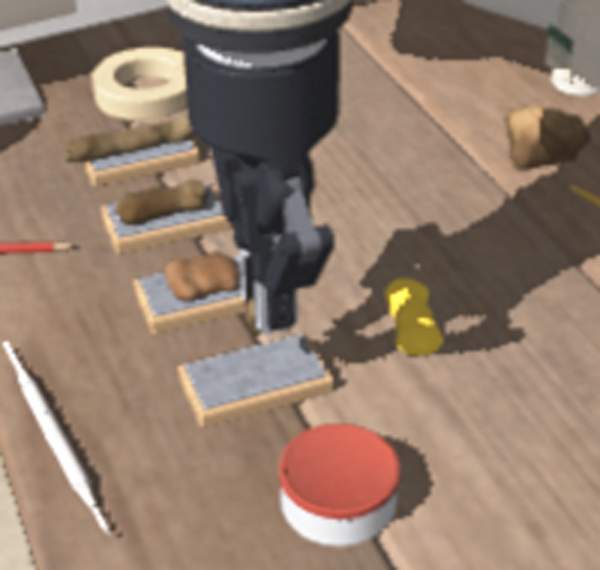

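The gripper holds the molar above pad_d ((255,385) in the crop). I'll correct x and y, then lower.

Emit:
send_path([
  {"d": [0.1552,0.1024,0]},
  {"d": [0,0,0.32]},
  {"d": [0,0,0.16]},
  {"d": [0,0,0.064]},
  {},
  {},
])

```text
time: 29.92
ee_pos: [0.436, -0.2881, 0.0226]
orientation: [0.017, 1.0, -0.0, 0.0]
force: [0.2, 0.8, -0.4]
finger_gap: 0.193
gripper_force: 24.4
```

```bash
python3 -c "
from h import *
plan(.4365,-.2875,.021,178)"
```

```text
t 29.93 tool d [-0.0004  0.0007  0.0016] rz 0.0 theta 178.0 tilt [ 0.0005 -0.0003] q [-0.58  0.39 -0.34  0.83  0.   -0.55]
```

Release, rise, and clear back toward the start so the top camera can see.

Scaled: 0.0014 m is 0.0224.

Emit:
send_path([
  {"d": [0,0,0.0224]},
  {},
])

```text
time: 30.18
ee_pos: [0.4362, -0.2882, 0.0211]
orientation: [0.017, 1.0, -0.0, 0.0]
force: [-0.6, -1.0, 5.0]
finger_gap: 0.193
gripper_force: 25.4
```

Emit:
send_path([
  {},
  {},
  {"d": [0,0,-0.32]},
  {"d": [0,0,-0.8]},
  {"d": [0,0,-0.8]},
  {"d": [0,0,-0.64]},
  {"d": [0,-0.8,-0.32]},
  {"d": [0.48,-0.8,0]},
  {"d": [0.8,-0.48,0]},
  {"d": [0.8,-0.48,0]},
  {"d": [0.8,-0.16,0]},
  {"d": [0.64,0,0]},
], finger_gap=0.4)

```text
time: 31.68
ee_pos: [0.208, -0.4506, 0.2005]
orientation: [0.018, 1.0, 0.0, -0.0]
force: [0.4, 0.4, 0.3]
finger_gap: 0.397
gripper_force: 0.0
```

```bash
python3 -c "
from h import *
for cam in('top','side'):
  s=optics.snapshot(cam)
  for th,z in(('bone_1',.022),('pad_a',.014 if cam=='top' else .007),('tin',.02),('roll',.012)):
    print(cam,th)
    for r in rects(cam,s,th,z): print(*r)
  if cam=='top': cv2.imwrite('pics/t2.png',cv2.resize(s['image'][180:265,150:370],None,fx=3.6,fy=3.6,interpolation=cv2.INTER_CUBIC))
  else: cv2.imwrite('pics/s7.png',cv2.resize(s['image'][130:320,150:350],None,fx=3,fy=3,interpolation=cv2.INTER_CUBIC))"
```

```text
top bone_1
0.63 [306. 187.] [ 541.1 -273.9] [65.1 30. ] ang 76.5 pca 73.8 cen [ 541.8 -275. ]
0.62 [239. 229.] [ 435.4 -115. ] [61.5 26.8] ang 0.6 pca 1.0 cen [ 435.2 -115.9]
0.58 [205. 225.] [442.2 -32.8] [101.3  21.8] ang 0.8 pca -1.4 cen [441.1 -33.2]
0.48 [307. 227.] [ 433.2 -287.1] [24.3 16.8] ang 0.3 pca -8.2 cen [ 432.9 -286.9]
top pad_a
0.88 [302. 225.] [ 434.1 -286.8] [77.3 44.7] ang 0.3 pca -2.7 cen [ 434.3 -286.7]
0.82 [244. 227.] [ 436.5 -116.5] [78.4 45.5] ang -4.1 pca -3.4 cen [ 438.8 -117. ]
0.75 [212. 223.] [443.2 -49.2] [79.6 17. ] ang 0.8 pca -1.2 cen [443.9 -48.9]
0.56 [274. 216.] [ 463.2 -203.3] [45.1 24.1] ang 86.4 pca 87.9 cen [ 464.2 -202.5]
top tin
0.68 [349. 226.] [ 444.  -384.9] [62.  59.4] ang -89.9 pca -83.8 cen [ 444.6 -385.4]
top roll
0.86 [161. 204.] [478.7  58.6] [85.1 
[... 445 characters left out ...]
cen [ 436.2 -289.6]
0.49 [200. 185.] [441.5 -67.4] [82.1 36.2] ang 0.3 pca -0.7 cen [440.9 -67.6]
side pad_a
0.91 [207. 205.] [ 440.9 -118.1] [85.4 60.5] ang -3.6 pca -3.3 cen [ 438.8 -125.6]
0.88 [198. 184.] [447.1 -45.2] [84.9 39.5] ang 0.9 pca 0.4 cen [445.9 -46.1]
0.88 [236. 255.] [ 438.8 -289.3] [83.8 54.9] ang -2.3 pca -1.7 cen [ 437.  -292.2]
0.81 [216. 231.] [ 437.7 -203.4] [82.7 56.2] ang -3.2 pca -5.5 cen [ 434.8 -209.7]
0.17 [234. 248.] [ 442.5 -273.7] [30.5 29.6] ang 67.7 pca 44.4 cen [ 442.6 -274. ]
side tin
0.58 [263. 290.] [ 445.7 -389.6] [80.4 63.2] ang 66.6 pca 64.9 cen [ 445.  -390.9]
side roll
0.71 [199. 153.] [481.6  55.6] [114.7  84.2] ang 79.2 pca 71.8 cen [480.7  54.5]
```

View pics/t2.png

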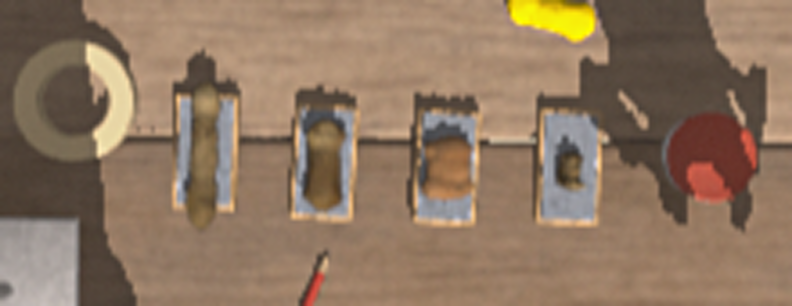

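View pics/s7.png

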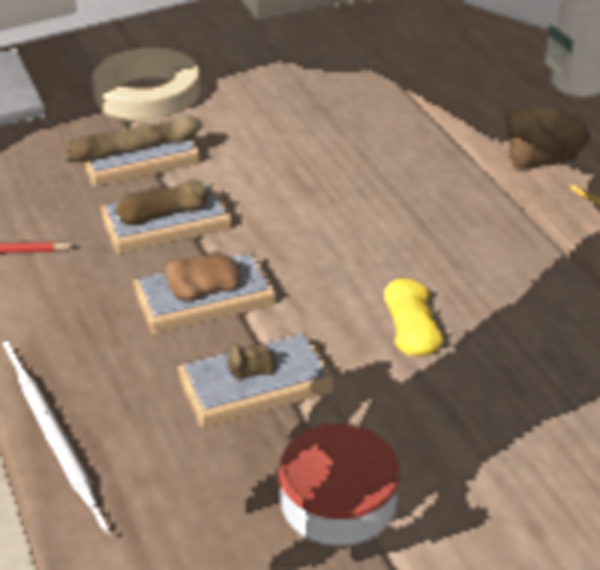

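All four bones lie on their pads in the right order. In the top crop they are at (203,157), (323,165), (448,168) and (570,165). Each is within about 3 mm of its pad centre and aligned; the tin and roll have not moved.

```bash
python3 -c "
from cell import bot
print(bot.close_job())"
```

```text
the job is handed in; nothing more can be done
None
```

I laid out the four bones by length, shortest on pad_d by the tin and longest on pad_a by the roll, each within about 3 mm of its pad centre, and handed the job in at about 32 s; no verdict was returned.

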